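Set the ham stand for the next, longer leg

ROBOT

A 6-joint arm with a two-finger parallel gripper is mounted at the origin on the work surface. World frame = base frame: x ahead of the robot, y to its left, z up, the work surface at z = 0. Lengths are in m, angles in rad, forces in N, time in s.
With the tool pointing down it reaches from about 0.4 to 0.825 m from the base axis. Payload 7 kg.
Tool frame: the origin (TCP) lies at the very end of the fingers, on their centre line; the grasp point (between the pads) lies 19 mm behind it; z points along the fingers, y is the direction in which the jaws open and shut (so a half turn about z gives the same grasp; the last joint's range is limited). The gripper opens to 85 mm and grips with 20 to 120 N. Pads are 22 mm wide; open, the fingers measure 114 mm over their backs; the gripper's body (76 mm by 85 mm) begins 54 mm behind the grasp point. The pads swing forward as they close: fully open they stand 13 mm farther back than shut.
Start: joints at [1.584, 0.359, 0.012, 0, -1.224, -0.288], TCP at [0.183, 0.65, 0.231] pointing down, gripper open.
Joint ranges: [-3.07, 3.07], [-1.43, 2.12], [-1.02, 1.25], [-3.03, 1.67], [-3.05, -0], [-3.03, 3.03]. Speed limits (rad/s): [2.39, 2.39, 3.01, 3.14, 3.14, 3.14].

INTERFACE

Orientations are given as a unit quaternion [x, y, z, w].
In Python, from workcell import manip gives the robot as it stands. Calls block until the motion is done:
- manip.move_to(position, orientation): joint-space move of the TCP to a pose.
- manip.move_straight(position, rot=None, velocity=0.15, stop_force=None): straight line of the TCP; rot=None keeps the orientation; velocity is the mean speed in m/s. With stop_force (N) it stops when the force on the tool has changed by that much, and returns True; else False.
- manip.set_joints(angles): joint-space move.
- manip.set_gripper(opening, effort=None): opening from 0.0 (shut) to 1.0 (fully open); effort is the grip in N (None keeps the last); returns when the fingers have stopped.
- manip.dwell(seconds).
- manip.solve_ik(position, orientation): joint angles nearest the present ones, or None.
- manip.camera(name): name is "scene" or "top" or "wrist"; returns a dict with "frame" (480x640x3 uint8, red, green, blue), "fx", "fy", "cx", "cy" (pixels), "D" ([k1, k2, p1, p2, k3] as OpenCV has them; the pictures are not rectified), "camera_from_world" (4x4, takes a point from world to camera coordinates). Camera axes: x right, y down, z forward; pixel columns grow to the right and rows downward; lengths in m; the calibration is good to about 2 mm. A picture is of the moment at which its call begins. There is no depth.
A pose or a line that the arm cannot do raises manip.PlanningError and nothing moves.
- manip.close_job(): hands the job in, once; it reports no verdict.
Trained networks look in a picture, given as the dict that the camera call returned (one of the last four; its "shot" number tells which), for a name from the list of things; names that differ only in an ending like _2 or _b are one class to them, and where a whole thing is asked for, a point or a joint stands for the part that bears it (a point fixed in the world has none). Each returns a list of dicts, best first, with "p" (0 to 1); they miss things now and then, are a little off and sometimes report something else, mostly with a low value. They report only what shows in the picture. A call takes as long as a camera call.
- manip.recognise(target, picture): "extent" ([left, top, right, bottom] in pixels, round what is visible of it).
Readings, each from a call of its own:
- manip.get_time(): time.
- manip.get_joints(): joint angles.
- manip.get_qd(): joint speeds.
- manip.get_joint_efforts(): joint torques, N m.
- manip.get_ee_pos(): TCP position.
- manip.get_tool_rot(): TCP orientation.
- manip.get_contact_force(): force on the tool from outside, world axes, zero at the start.
- manip.get_torque(): the same for the moment, N m.
- manip.get_gripper_width(): opening from 0.0 (shut) to 1.0 (fully open).
Only numpy, scipy, OpenCV 4.12 (cv2) and the standard library are available. Lean on these libraries where they do the work, as an engineer would, in place of code of your own. Each camera call takes 0.05 s, during which the arm holds its last target.

TASK

Make the ham-carving stand ready for a longer leg: stand its folded hoof post fully upright, turn the beam by one hole and lengthen it by one hole. To turn it, pull the plunger knob up out of its hole, swing the beam to the next hole and let the plunger snap home; to lengthen it, squeeze the sleeve across its spring button so that the button is pressed flush, and slide the sleeve outwards until the button springs out of the next hole. Leave the things around the stand where they are.

Things in the scene. Friction and masses are not known exactly. Their poses are not given: they have to be found in the camera images.
- pivot (a point): Fixed point on the upright swivel axis of the ham stand, 63 mm above the counter, at the height of the beam's centre line. Its x axis runs level along the middle of the wooden base board (360 x 240 mm, top 30 mm above the counter), away from the spiked cup; z is up. The steel beam swivels about this point; its spiked cup stands over it, up to 130 mm above the counter.
- swivel (a joint): Angle of the beam, rad. The index plate has three holes, at 0, 0.4 and 0.8. It starts at 0, where the beam points 0.4 rad counterclockwise (seen from above) of the pivot's x axis, and grows clockwise, towards the robot's side; at 0.4 the beam lies along the pivot's x axis, over the middle of the board. The pin has about 1 mm play. A stiff bearing (0.15 N m) stays where it is left.
- next_hole (a point): Fixed: the middle one of the three holes in the flat index plate, 75 mm from the swivel axis, on the plate's top, 35 mm above the counter. The hole to set.
- knob (a point): Middle of the black mushroom knob of the spring plunger on top of the beam, 75 mm from the pivot along the beam, 111 mm above the counter when seated. The knob is round, 25 mm across and 25 mm high; under it are a bush 18 mm across and the beam's top, 33 mm below this point. It moves with the beam. Site axes: x along the beam outwards, z up.
- plunger (a joint): How far the plunger is pulled up, m: 0 seated in a hole, stop at 0.017. The pin goes 11 mm deep into the plate and must be pulled at least 12 mm to swing freely; the spring pulls back with 3 to 6 N. Let go over solid plate it rides at about 0.011 and drops when a hole comes under it.
- button_face (a point): Top of the domed spring button, which sits in the inner tube 186 mm from the pivot along the beam and comes out through the hole in the sleeve's side, on the long side that faces away from the robot, level, 63 mm above the counter. 14 mm across, it stands 6 mm proud of the sleeve. Site axes: x along the beam outwards, y out of the sleeve's side, z up. The sleeve's centre line lies 25 mm back along -y.
- button (a joint): How far the button is pressed in, m: 0 fully out through a hole, 0.006 flush with the sleeve's outside, 0.009 under the sleeve's wall. The spring gives 3 N out and 6 N pressed. Pressed flush, its dome lets the hole's edge ride over it when the sleeve is pulled; it then springs out by itself at the next hole. Not pressed, it locks the sleeve.
- sleeve (a joint): How far the square outer sleeve has been slid outwards along the beam, m: it starts at 0; its holes lock at 0, 0.032 and 0.064 (about 1 mm play). The sleeve is 38 mm square and 170 mm long, level, and at the start spans 110 to 280 mm from the pivot; its side carries the three button holes in a row, 32 mm apart. It takes 2 N to slide besides the button.
- post_hinge (a point): Hinge axis of the hoof post, on top of the sleeve near its outer end, 96 mm above the counter, 270 mm from the pivot at the start. Moves with beam and sleeve. Site axes: x along the beam outwards, y along the hinge, z up.
- post (a joint): Angle of the hoof post, rad: 0 folded flat inwards over the sleeve (towards the pivot), 1.57 upright against its stop. It starts at 0 to 0.4; the stiff hinge (0.35 N m) holds it where it is left.
- fork (a point): Point to grip in the U-shaped hoof fork at the post's free end, 130 mm from the hinge. The steel fork is 50 mm wide along the hinge, with flat outer sides, 12 mm thick, and reaches 156 mm from the hinge; its 34 mm gap opens at the free end. Site axes: y along the hinge; -x points along the post to its free end.
- honing_steel: Sharpening steel, black handle, 275 mm long, lying beside the stand. Leave it.
- oil_bottle: Green glass bottle, 64 mm across, 170 mm high, behind the pivot end of the stand; origin at its foot. Leave it.
- salt_jar: Clear jar with a steel lid, 72 mm across, 85 mm high, beyond the outer end of the stand; origin at its foot. Leave it.
- prep_bowl: Steel bowl, 130 mm across, 60 mm high, near the cutting board; origin at its foot. Leave it.

How it is judged:
By the outcome, as a careful person would: the job done as asked, in the order asked, and still so for the second after the job is handed in, with the robot touching nothing.
It also fails if it takes over 61 s, if anything falls off the work surface, if the arm or the gripper's body presses on something with over 40 N, if the wrist force passes 120 N, or if a joint passes its speed limit or range.

## Working session

There is one attempt and no reset: what is moved stays moved. The work goes in short steps, each a Python script; the robot and the scene stay as the last script left them, time stands still between calls to the robot, and variables do not carry over. Pictures are saved under pics/ and viewed, and the job is handed in when it is done.

```bash
ls; mkdir -p pics; python3 - <<'E'
from workcell import manip
import cv2
for n in ["scene","top","wrist"]:
    c=manip.camera(n)
    cv2.imwrite(f"pics/{n}0.png",c["frame"][:,:,::-1])
    print(n,c["fx"],c["fy"],c["cx"],c["cy"],c["D"],c["camera_from_world"])
    for t in ["knob","fork","button_face","post_hinge","sleeve","pivot","honing_steel","oil_bottle","salt_jar","prep_bowl"]:
        try:
            print(t,[(r["p"],r["extent"]) for r in manip.recognise(t,c)][:2])
        except Exception as e: print(t,e)
print(manip.get_time())
E
```

```text
pics
scene 555.0644656655525 555.0644656655525 321.59380806963964 239.78270283341595 [-0.00489234  0.          0.          0.          0.        ] [[ 0.87517593  0.48377202  0.0056328  -0.51106382]
 [ 0.39233118 -0.70284447 -0.59336827 -0.16707258]
 [-0.28309598  0.52151154 -0.80491141  1.39972874]
 [ 0.          0.          0.          1.        ]]
knob []
fork [(0.71, [286.9, 226.8, 329.2, 301.6])]
button_face []
post_hinge [(0.59, [285.0, 223.7, 327.1, 318.0]), (0.16, [318.1, 253.5, 396.1, 348.6])]
sleeve [(0.87, [284.4, 227.4, 323.9, 317.9]), (0.73, [203.1, 180.8, 383.9, 337.6])]
pivot [(0.66, [202.0, 180.7, 384.1, 339.7])]
honing_steel [(0.74, [285.1, 225.7, 324.4, 319.3]), (0.57, [320.3, 252.9, 396.8, 349.9])]
oil_bottle [(0.87, [353.5, 139.8, 382.2, 207.9])]
salt_jar [(0.95, [200.5, 342.9, 242.5, 394.2])]
prep_bowl [(0.96, [98.0, 305.6, 164.5, 367.4]), (0.59, [286.2, 188.7, 340.6, 319.3])]
top 474.62454455541643 474.62454455541643 323.3229672978858 242.6888230878973 [-0.09844397  0.          0.          0.          0.        ] [[ 0.00665597 -0.99996908  0.00418709  0.01014624]
[... 406 characters left out ...]
[235.6, 209.4, 412.8, 337.4]), (0.44, [204.1, 223.4, 236.4, 260.4])]
honing_steel [(0.85, [289.7, 184.6, 404.9, 206.9])]
oil_bottle [(0.78, [202.3, 224.5, 240.3, 264.9])]
salt_jar []
prep_bowl [(0.6, [460.8, 317.8, 520.4, 377.8])]
wrist 341.5609338281374 341.5609338281374 321.18364049621124 241.5137436117782 [-0.03960429  0.          0.          0.          0.        ] [[-0.27123487 -0.96251249  0.00116509  0.67462264]
 [-0.92073536  0.2598145   0.29110621 -0.03852268]
 [-0.28049606  0.07788541 -0.95669003  0.38037454]
 [ 0.          0.          0.          1.        ]]
knob []
fork []
button_face []
post_hinge []
sleeve []
pivot []
honing_steel []
oil_bottle []
salt_jar []
prep_bowl []
1.65
```

View pics/scene0.png

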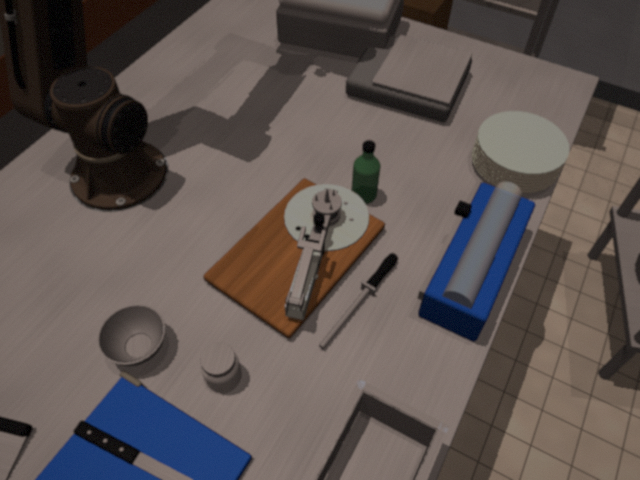

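View pics/top0.png

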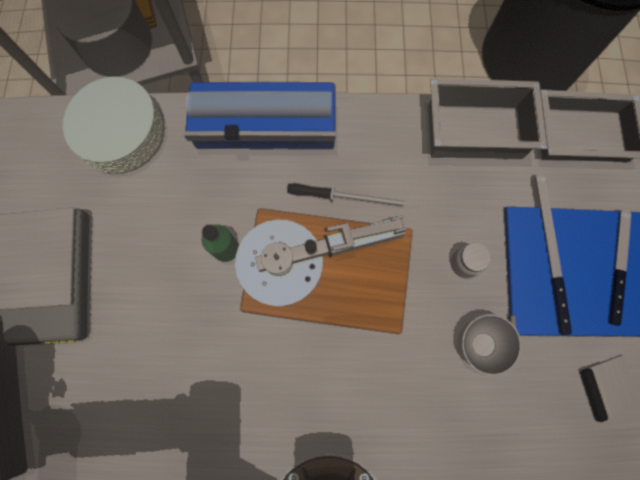

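```bash
python3 - <<'E'
import cv2
a=cv2.imread("pics/top0.png")[170:350,190:430]
cv2.imwrite("pics/top0c.png",cv2.resize(a,None,fx=3.3,fy=3.3,interpolation=cv2.INTER_CUBIC))
a=cv2.imread("pics/scene0.png")[130:350,195:435]
cv2.imwrite("pics/scene0c.png",cv2.resize(a,None,fx=2.7,fy=2.7,interpolation=cv2.INTER_CUBIC))
E
```

```text
(no output)
```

View pics/top0c.png

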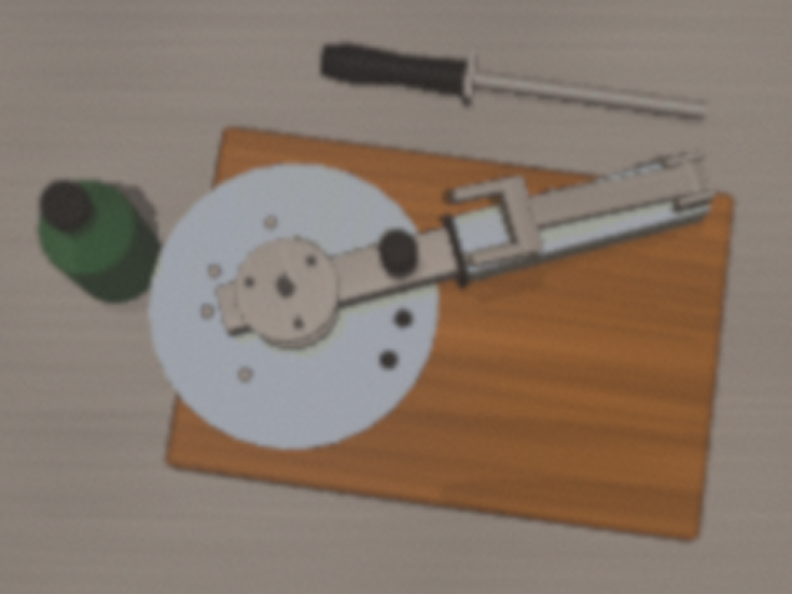

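View pics/scene0c.png

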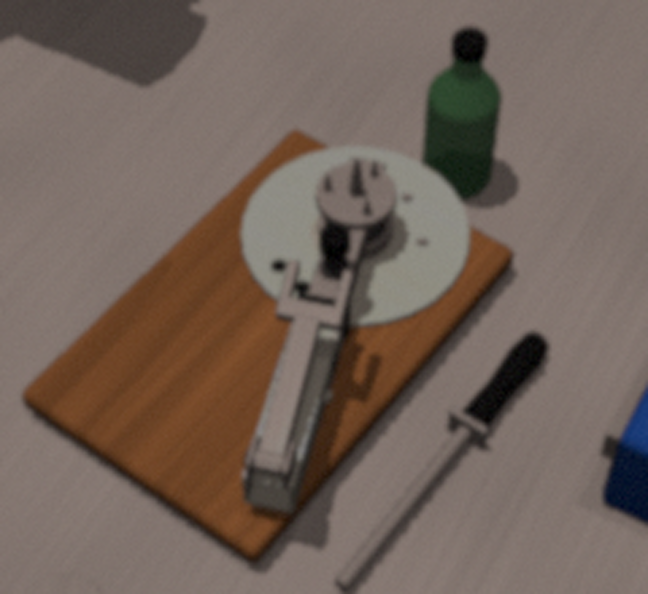

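```bash
cat > h.py <<'E'
import numpy as np, cv2
from workcell import manip
from scipy.spatial.transform import Rotation as R
def ray(c,uv):
    K=np.array([[c["fx"],0,c["cx"]],[0,c["fy"],c["cy"]],[0,0,1.]])
    p=cv2.undistortPoints(np.array(uv,float).reshape(-1,1,2),K,np.array(c["D"])).reshape(-1,2)
    M=np.array(c["camera_from_world"]);Rm=M[:3,:3];t=M[:3,3]
    d=np.c_[p,np.ones(len(p))]@Rm
    return -Rm.T@t,d
def atz(c,uv,z):
    o,d=ray(c,uv); s=(z-o[2])/d[:,2]
    return o+d*s[:,None]
def proj(c,P):
    K=np.array([[c["fx"],0,c["cx"]],[0,c["fy"],c["cy"]],[0,0,1.]])
    M=np.array(c["camera_from_world"])
    return cv2.projectPoints(np.array(P,float).reshape(-1,1,3),cv2.Rodrigues(M[:3,:3])[0],M[:3,3],K,np.array(c["D"]))[0].reshape(-1,2)
def save(c,name,box=None,f=1,pts=None):
    a=np.ascontiguousarray(c["frame"][:,:,::-1])
    x0,y0,x1,y1=box or (0,0,640,480)
    a=cv2.resize(a[y0:y1,x0:x1],None,fx=f,fy=f,interpolation=cv2.INTER_CUBIC)
    if pts is not None:
        for u,v in pts: cv2.circle(a,(int((u-x0+.5)*f),int((v-y0+.5)*f)),2,(0,0,255),-1)
    cv2.imwrite(f"pics/{name}.png",a)
E
python3 - <<'E'
from h import *
for n in ["top","scene"]:
    c=manip.camera(n)
    hsv=cv2.cvtColor(c["frame"],cv2.COLOR_RGB2HSV)
    m=cv2.inRange(hsv,(5,120,40),(20,255,255))
    nl,lab,st,_=cv2.connectedComponentsWithStats(m)
    ok=st[1:,4].argsort()[::-1]
    for i in ok[:3]: print(st[i+1])
    box=(190,170,430,350) if n=="top" else (190,130,430,350)
    mm=np.zeros_like(m); mm[box[1]:box[3],box[0]:box[2]]=m[box[1]:box[3],box[0]:box[2]]
    ys,xs=np.nonzero(mm); 
    hull=cv2.convexHull(np.c_[xs,ys].astype(np.int32))
    w=atz(c,hull.reshape(-1,2),0.03)
    rect=cv2.minAreaRect(w[:,:2].astype(np.float32)*1000); print(n,"board",rect,cv2.boxPoints(rect))
    # plate : bright bluish
    crop=c["frame"][box[1]:box[3],box[0]:box[2]]
    # holes zone
    uv = [(190+403/3.3-.5,170+318/3.3-.5),(190+388/3.3-.5,170+360/3.3-.5)] if n=="top" else [(195+279/2.7,130+266/2.7),(195+301/2.7,130+287/2.7)]
    print("holes",atz(c,uv,0.035))
    if n=="top":
        el=[(150,306),(294,164),(438,306),(294,448),(180,400),(395,410),(215,190)]
        w=atz(c,[(190+x/3.3-.5,170+y/3.3-.5) for x,y in el],0.035)
        A=np.c_[2*w[:,:2],np.ones(len(w))];s=np.linalg.lstsq(A,(w[:,:2]**2).sum(1),rcond=None)[0]
        print("plate",s[:2],np.sqrt(s[2]+s[0]**2+s[1]**2))
        # knob top z ~0.1235
        print("knob",atz(c,[(190+398/3.3-.5,170+253/3.3-.5)],0.117))
E
```

```text
[ 241  229  171  104 8195]
[ 256  209  112   31 1048]
[135   0  21  27 302]
top board ((518.1238403320312, 4.53631591796875), (354.35003662109375, 235.0216064453125), 82.31950378417969) [[ 377.98804 -155.34402]
 [ 610.9012  -186.7544 ]
 [ 658.25964  164.41666]
 [ 425.3465   195.82703]]
holes [[0.52438071 0.03970899 0.035     ]
 [0.49587286 0.04939109 0.035     ]]
plate [0.53287075 0.11333089] 0.09756445431669089
knob [[0.55142015 0.04151665 0.117     ]]
[ 204  179  110  158 6797]
[ 304  215   80  104 1916]
[404   0  40  14 371]
scene board ((523.1448974609375, -2.27587890625), (358.5924377441406, 238.80941772460938), 82.46534729003906) [[ 381.26083 -164.36696]
 [ 618.00824 -195.68103]
 [ 665.02893  159.8152 ]
 [ 428.28156  191.12927]]
holes [[0.497749   0.04682674 0.035     ]
 [0.52476231 0.03676827 0.035     ]]
```

```bash
cat >> h.py <<'E'
PIV=np.array([0.5345,0.1125,0.063]); YAW=-1.7035
def beam(sw):
    a=YAW+0.4-sw
    return np.array([np.cos(a),np.sin(a),0]),np.array([-np.sin(a),np.cos(a),0]),np.array([0,0,1.]) # x out, y ccw side, z
def bp(sw,x,y,z):  # z = world height
    X,Y,Z=beam(sw); p=PIV+x*X+y*Y; p=p.copy(); p[2]=z; return p
def postpt(sw,al,r,y,sl=0,n=0):
    return bp(sw,0.27+sl-r*np.cos(al)+n*np.sin(al),y,0.096+r*np.sin(al)+n*np.cos(al))
def toolrot(sw,flip=0):
    X,Y,Z=beam(sw)
    z=np.array([0,0,-1.]); y=Y if not flip else -Y; x=np.cross(y,z)
    return R.from_matrix(np.c_[x,y,z]).as_quat()
E
python3 - <<'E'
from h import *
for n in ["top","scene"]:
    c=manip.camera(n)
    M=np.array(c["camera_from_world"])
    pts=[]
    for x in (.11,.28):
        for y in (-.019,.019): pts.append(bp(0,x,y,.082))
    pts.append(bp(0,.075,0,.1235)); pts.append(bp(0.4,.075,0,.035)); pts.append(bp(0.8,.075,0,.035))
    pts.append(bp(0,0,0,.1))
    X,Y,Z=beam(.4)
    print(n)
    for al in (0,.1,.2,.3,.4):
        print(al,proj(c,[postpt(0,al,.156,-.021),postpt(0,al,.156,.021)]).round(1).tolist())
    print("sl",proj(c,pts).round(1).tolist())
    P=proj(c,pts)
    save(c,n+"1",(190,170,430,350) if n=="top" else (215,170,415,320),3.3 if n=="top" else 4,P)
c=manip.camera("wrist");M=np.array(c["camera_from_world"]);o=-M[:3,:3].T@M[:3,3]
Rt=R.from_quat(manip.get_tool_rot());print("cam in tool",Rt.inv().apply(o-manip.get_ee_pos()),manip.get_tool_rot())
print(Rt.as_matrix())
for sw,x,z in [(0,.14,.1),(0,.27,.21),(0,.075,.1),(.4,.075,.1),(.4,.186,.042),(.4,.218,.042)]:
    for f in (0,1):
        q=manip.solve_ik(bp(sw,x,0,z),toolrot(sw,f)); print(sw,x,f,None if q is None else np.round(q,2))
E
```

```text
top
0 [[331.5, 251.7], [326.3, 232.9]]
0.1 [[332.0, 250.1], [326.8, 231.1]]
0.2 [[333.3, 248.3], [327.9, 229.0]]
0.3 [[335.3, 246.3], [329.9, 226.7]]
0.4 [[338.2, 244.0], [332.6, 224.2]]
sl [[329.3, 252.6], [324.7, 235.8], [405.4, 232.7], [400.3, 216.3], [310.7, 244.1], [312.3, 265.8], [307.8, 278.4], [276.2, 255.5]]
scene
0 [[304.7, 235.8], [324.1, 239.7]]
0.1 [[304.4, 231.6], [324.1, 235.5]]
0.2 [[304.0, 227.9], [323.9, 231.8]]
0.3 [[303.4, 224.9], [323.5, 228.8]]
0.4 [[302.5, 222.4], [322.9, 226.4]]
sl [[306.2, 238.5], [323.6, 241.9], [284.3, 306.5], [303.1, 310.6], [318.8, 215.4], [306.7, 235.8], [298.1, 228.0], [326.9, 196.4]]
cam in tool [ 7.37693454e-02 -9.52278892e-05 -1.42997042e-01] [ 9.90575854e-01 -1.36965244e-01  7.32193124e-06 -5.57274882e-07]
[[ 9.62481044e-01 -2.71348926e-01  1.46585112e-05]
 [-2.71348926e-01 -9.62481044e-01 -9.01654108e-07]
 [ 1.43532020e-05 -3.10974628e-06 -1.00000000e+00]]
0 0.14 0 None
0 0.14 1 [ 0.3   0.31 -0.39  0.   -0.87 -0.04]
0 0.27 0 [ 0.07  0.29 -0.14  0.   -1.14 -2.95]
0 0.27 1 [ 0.07  0.29 -0.14  0.   -1.14  0.19]
0 0.075 0 [ 0.42  0.29 -0.42  0.   -0.86  2.98]
0 0.075 1 [ 0.42  0.29 -0.42  0.   -0.86 -0.16]
0.4 0.075 0 [ 0.45  0.24 -0.49  0.   -0.84  2.56]
0.4 0.075 1 [ 0.45  0.24 -0.49  0.   -0.84 -0.58]
0.4 0.186 0 [ 0.24  0.31 -0.57  0.   -0.69  2.77]
0.4 0.186 1 [ 0.24  0.31 -0.57  0.   -0.69 -0.37]
0.4 0.218 0 [ 0.18  0.31 -0.57  0.   -0.69  2.83]
0.4 0.218 1 [ 0.18  0.31 -0.57  0.   -0.69 -0.31]
```

View pics/top1.png

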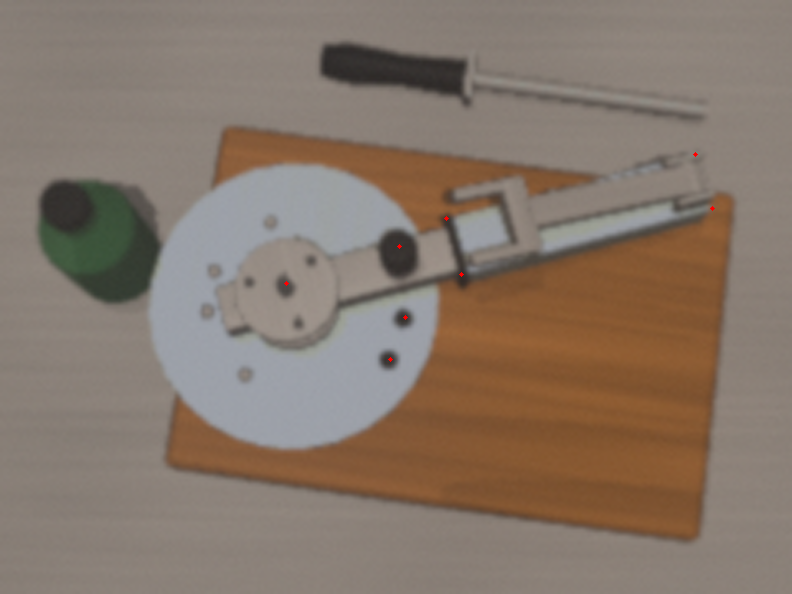

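View pics/scene1.png

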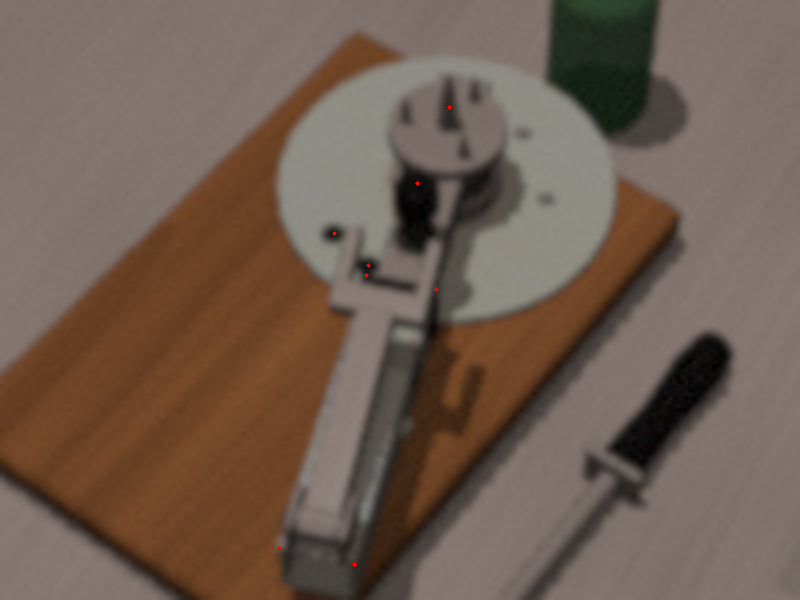

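```bash
python3 - <<'E'
from h import *
al=.2; r=.13; off=.019+.005
def g(al,dx=0,dz=0):
    p=postpt(0,al,r,0); p=p+dx*beam(0)[0]; p[2]+=dz-off; return p
q=toolrot(0,1)
t=manip.get_time()
manip.move_to(g(al,0,.10),q); print(manip.get_time()-t)
manip.move_straight(g(al),velocity=.15); print(manip.get_time()-t, manip.get_contact_force())
manip.set_gripper(0,30); print(manip.get_time()-t,manip.get_gripper_width(),manip.get_contact_force(), manip.get_ee_pos(),g(al))
c=manip.camera("scene"); save(c,"scene2",(215,100,415,320),2.7)
c=manip.camera("wrist"); save(c,"wrist2")
E
```

```text
2.7500000000000004
3.5667000000000004 [-0.12493098 -0.44152247 -0.11167195]
3.9833000000000003 0.5837441986196692 [-1.69966799  0.95902276  3.54347918] [ 0.57219018 -0.02498213  0.09836164] [ 0.5721619  -0.02502772  0.09782701]
```

View pics/scene2.png

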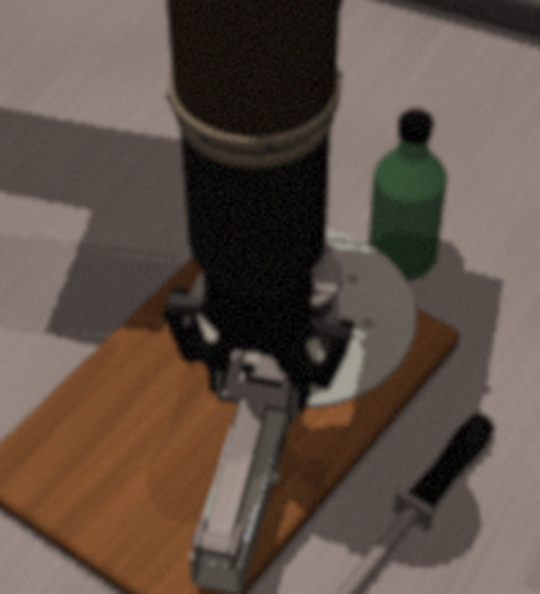

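View pics/wrist2.png

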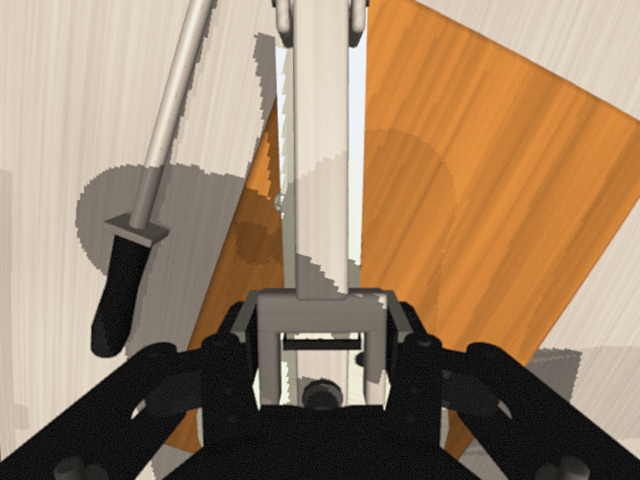

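The fork is gripped on its outer sides: the width reads 49.6 mm, and the pads are around (240,320) and (400,320) in the wrist picture. The side forces are small, so I'll swing it up.

```bash
python3 - <<'E'
from h import *
r=.13; off=.024
def g(al,dx=0,dz=0):
    p=postpt(0,al,r,0); p=p+dx*beam(0)[0]; p[2]+=dz-off; return p
t=manip.get_time()
for al in np.linspace(.2,1.57,7)[1:]:
    s=manip.move_straight(g(al),velocity=.12,stop_force=30)
    print(round(al,2),s,manip.get_contact_force().round(1) if hasattr(manip.get_contact_force(),'round') else manip.get_contact_force(),round(manip.get_time()-t,2))
    if s: break
c=manip.camera("scene"); save(c,"scene3",(195,60,415,320),2.2)
E
```

```text
0.43 False [-2.4  0.4  1.7] 0.4
0.66 False [-3.2 -1.8  0.7] 0.8
0.88 False [-1.2 -2.7 -1.8] 1.2
1.11 False [-2.  -1.5 -2.4] 1.6
1.34 False [-0.2 -0.6 -3.1] 2.0
1.57 False [ 0.1  0.9 -2. ] 2.4
```

View pics/scene3.png

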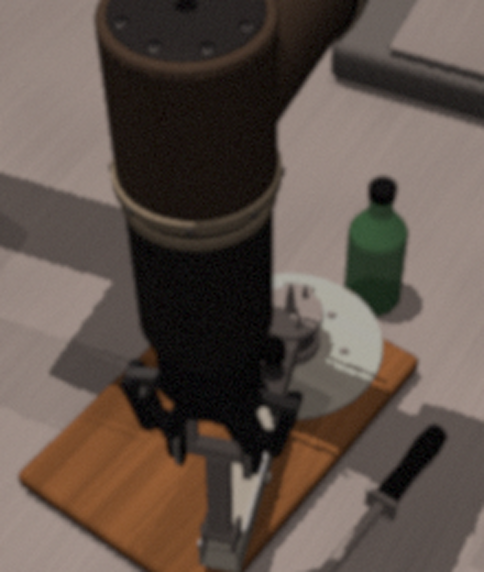

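```bash
python3 - <<'E'
from h import *
t=manip.get_time()
p=np.array(manip.get_ee_pos())
s=manip.move_straight(p+.02*beam(0)[0],velocity=.03,stop_force=12)
p2=np.array(manip.get_ee_pos()); print(s,(p2-p),np.linalg.norm(p2-p),manip.get_contact_force(),manip.get_time()-t)
# estimate angle from hinge
c=manip.camera("wrist"); save(c,"wrist4")
E
```

```text
True [ 0.00262826 -0.00992665 -0.00046765] 0.010279338444926801 [-2.63290199  3.99788083  5.33346433] 0.4834000000000014
```

View pics/wrist4.png

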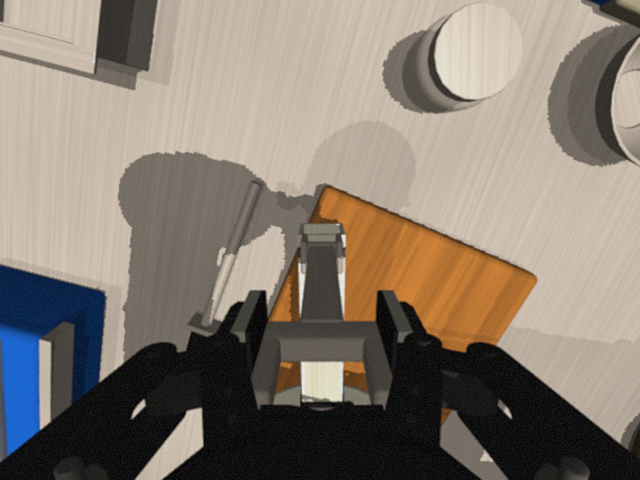

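```bash
python3 - <<'E'
from h import *
t=manip.get_time()
p=np.array(manip.get_ee_pos())
s=manip.move_straight(p+.025*beam(0)[0]+[0,0,.0],velocity=.03,stop_force=16)
p2=np.array(manip.get_ee_pos()); print(s,np.linalg.norm(p2-p),manip.get_contact_force())
manip.set_gripper(0.95); print(manip.get_contact_force())
manip.move_straight(np.array(manip.get_ee_pos())+[0,0,.1],velocity=.2)
e=np.array(manip.get_ee_pos()); print(e, (e-PIV)@beam(0)[0],manip.get_time()-t,manip.get_time())
c=manip.camera("scene"); save(c,"scene5",(195,60,415,320),2.2)
c=manip.camera("top"); save(c,"top5",(190,170,430,350),3.3)
c=manip.camera("wrist"); save(c,"wrist5")
E
```

```text
True 0.0004352471893791479 [-2.97779547  7.22772162  6.7550372 ]
[-0.79688043  0.62856346 -1.1564469 ]
[ 0.60782105 -0.15881771  0.29965395] 0.281048725723222 1.4166000000000007 10.3833
```

View pics/scene5.png

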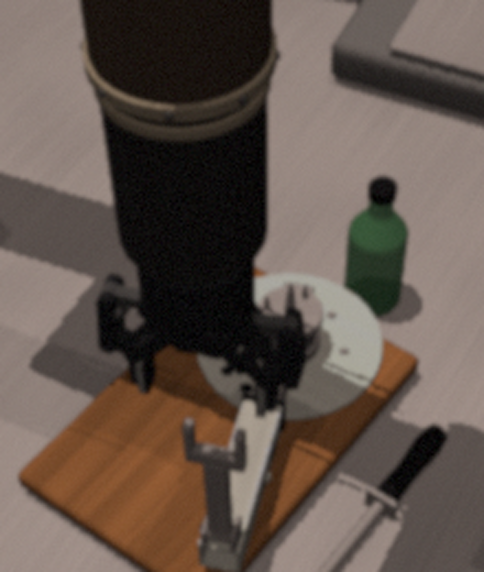

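View pics/wrist5.png

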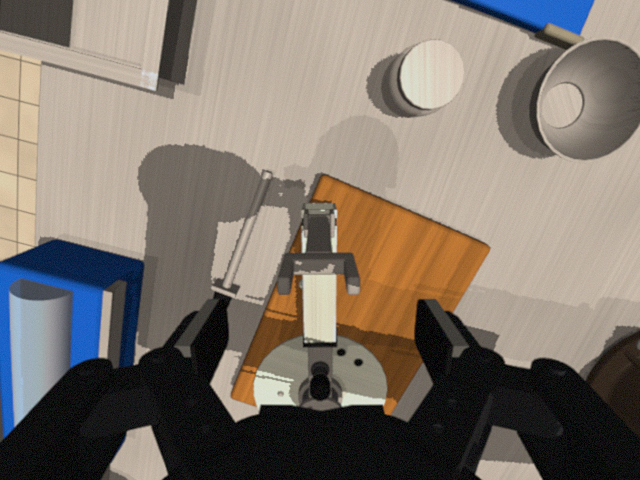

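```bash
python3 - <<'E'
from h import *
for n in ["scene","wrist","top"]:
    c=manip.camera(n)
    print(n,"hinge",proj(c,[postpt(0,0,0,-.025),postpt(0,0,0,.025)]).round(1).tolist())
    for al in (1.3,1.4,1.5,1.57):
        print(al,proj(c,[postpt(0,al,.156,-.021),postpt(0,al,.156,.021)]).round(1).tolist())
    if n=="wrist":
        save(c,"wrist5c",(240,180,400,330),5,proj(c,[postpt(0,1.57,.156,-.025,n=s) for s in(-.006,.006)]+[postpt(0,1.57,.156,.025,n=s) for s in(-.006,.006)]+[bp(0,.28,y,.082) for y in (-.019,.019)]))
    if n=="scene":
        save(c,"scene5c",(260,230,340,330),6,proj(c,[postpt(0,1.57,.156,-.025),postpt(0,1.57,.156,.025)]+[bp(0,.28,y,z) for y in (-.019,.019) for z in (.082,.044)]))
E
```

```text
scene hinge [[282.3, 297.9], [307.3, 303.3]]
1.3 [[286.7, 235.1], [309.7, 239.7]]
1.4 [[284.2, 240.7], [307.5, 245.4]]
1.5 [[281.7, 247.1], [305.3, 251.8]]
1.57 [[279.9, 252.0], [303.6, 256.8]]
wrist hinge [[342.5, 221.4], [294.4, 221.4]]
1.3 [[350.1, 338.6], [286.2, 338.8]]
1.4 [[351.2, 321.0], [284.9, 321.1]]
1.5 [[352.1, 300.4], [283.8, 300.5]]
1.57 [[352.7, 284.4], [283.1, 284.6]]
top hinge [[402.9, 235.0], [396.1, 213.0]]
1.3 [[394.2, 219.3], [387.6, 197.9]]
1.4 [[402.5, 216.7], [395.8, 195.3]]
1.5 [[410.9, 214.3], [404.0, 192.9]]
1.57 [[416.6, 212.8], [409.7, 191.4]]
```

View pics/wrist5c.png

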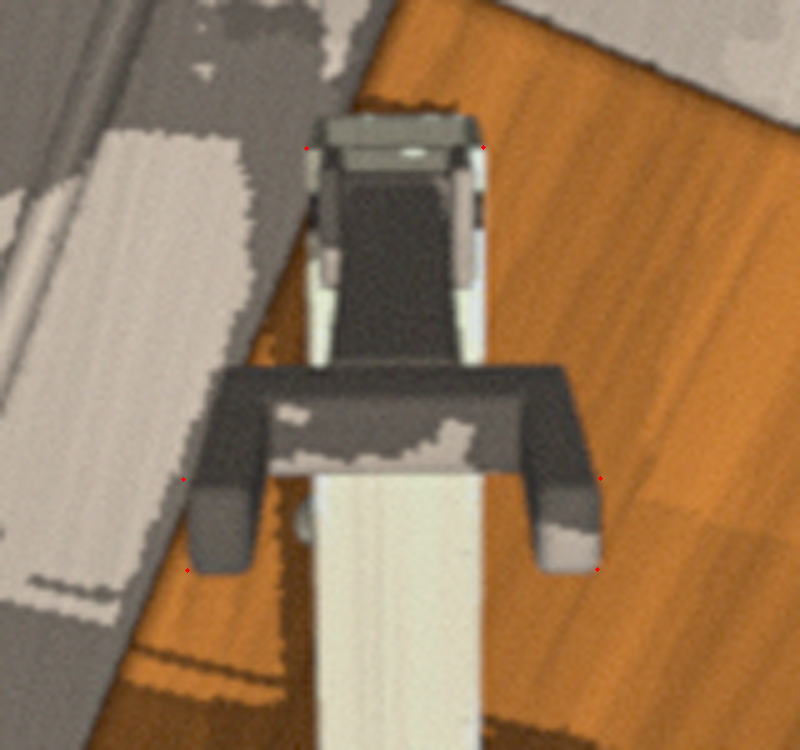

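View pics/scene5c.png

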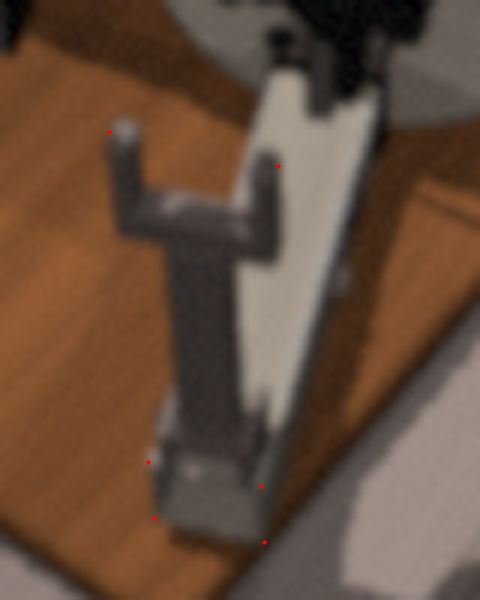

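The post's prong tips land within about 0.01 rad of the upright model in the wrist picture, at (190..600, 480..570) in the crop. The sleeve end matches too. I'll push once with closed fingers to confirm the stop, then go to the knob.

```bash
python3 - <<'E'
from h import *
t=manip.get_time()
manip.move_straight(bp(0,.225,0,.29),velocity=.2)
manip.set_gripper(0,30)
manip.move_straight(bp(0,.225,0,.197),velocity=.2)
s=manip.move_straight(bp(0,.275,0,.197),velocity=.04,stop_force=10)
e=np.array(manip.get_ee_pos()); print(s,(e-PIV)@beam(0)[0],manip.get_contact_force())
s=manip.move_straight(bp(0,.275,0,.197),velocity=.03,stop_force=8)
e=np.array(manip.get_ee_pos()); print(s,(e-PIV)@beam(0)[0],manip.get_contact_force())
manip.move_straight(bp(0,.225,0,.197),velocity=.2)
c=manip.camera("wrist"); save(c,"wrist6")
c=manip.camera("scene"); save(c,"scene6",(195,60,415,320),2.2)
print(manip.get_time()-t,manip.get_time())
E
```

```text
True 0.2506382649881812 [-1.62076649  6.09305921 -2.09249784]
True 0.2503479501388954 [-0.68293326  5.45821741 -0.30748356]
3.200000000000001 13.8833
```

View pics/wrist6.png

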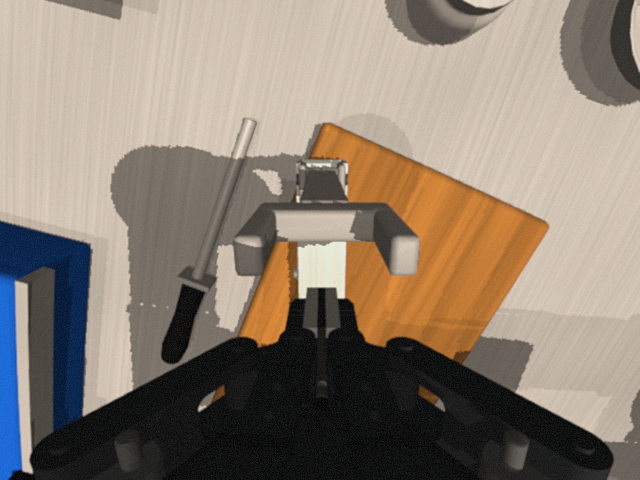

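The post is firmly at its stop: contact came at the inner face and the second push gave no motion. Next is the knob.

```bash
python3 - <<'E'
from h import *
t=manip.get_time()
manip.move_straight(bp(0,.075,0,.18),velocity=.25)
manip.set_gripper(0.7,40)
c=manip.camera("wrist"); save(c,"wrist7",(160,200,480,480),2.1,proj(c,[bp(0,.075,0,.1235),bp(0,.075+.0125,0,.1235),bp(0,.075,.0125,.1235),bp(0,.075,-.0125,.1235)]))
print(manip.get_time()-t,manip.get_time(),manip.get_ee_pos(),manip.get_contact_force())
E
```

```text
1.4000000000000004 15.2833 [0.554349   0.04009964 0.18000661] [-0.69644647 -0.386977   -0.47267371]
```

View pics/wrist7.png

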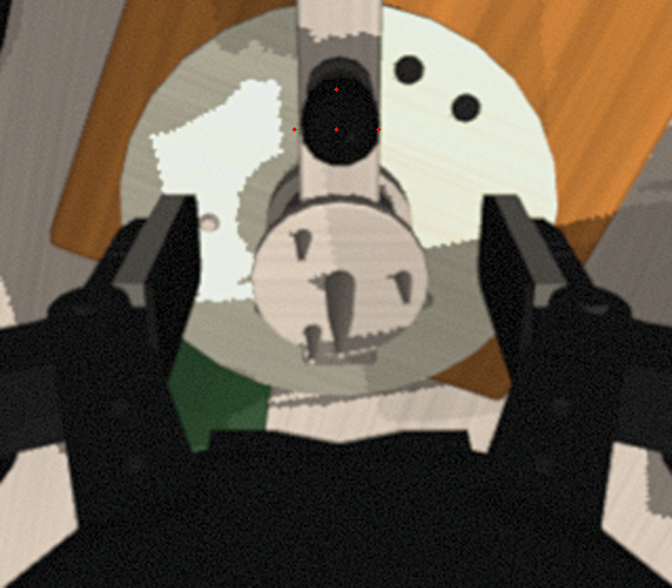

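```bash
python3 - <<'E'
from h import *
t=manip.get_time()
dy=-.0012
manip.move_straight(bp(0,.075,dy,.090),velocity=.2)
f0=np.array(manip.get_contact_force())
manip.set_gripper(0,40); print(manip.get_gripper_width()*85,f0,manip.get_contact_force())
s=manip.move_straight(bp(0,.075,dy,.1045),velocity=.05,stop_force=40); print(s,manip.get_contact_force(),manip.get_gripper_width()*85)
c=manip.camera("wrist"); save(c,"wrist8",(160,200,480,480),2.1)
c=manip.camera("scene"); save(c,"scene8",(195,60,415,320),2.2)
print(manip.get_time()-t,manip.get_time(),manip.get_ee_pos())
E
```

```text
23.626178838487306 [-0.0660224  -0.48471774  0.71576701] [-2.13747112  0.27179137  5.59988309]
False [ 0.95537401  0.52605964 -6.74087625] 23.126758909868418
1.5667000000000009 16.85 [0.55301671 0.03986083 0.10418352]
```

View pics/wrist8.png

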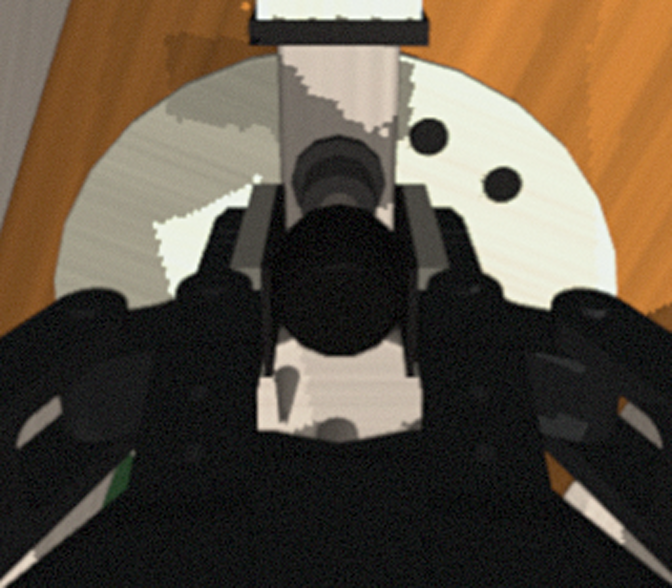

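View pics/scene8.png

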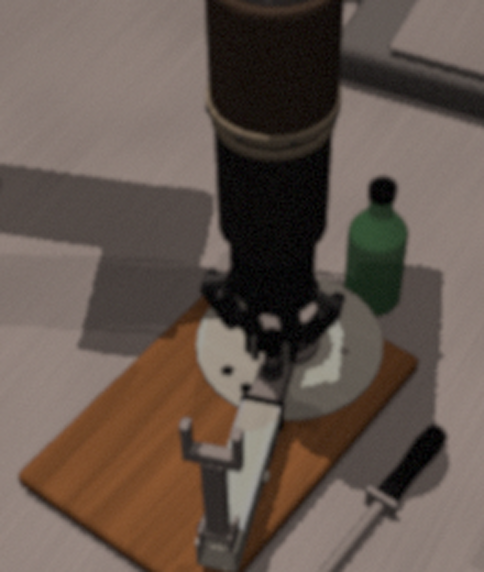

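```bash
python3 - <<'E'
from h import *
t=manip.get_time()
dy=-.0012
manip.move_straight(bp(0,.075,dy,.1055),velocity=.05); print(manip.get_contact_force())
for sw in (.08,.16,.24,.31):
    s=manip.move_straight(bp(sw,.075,dy,.1055),rot=toolrot(sw,1),velocity=.04,stop_force=15)
    print(sw,s,manip.get_contact_force(),round(manip.get_time()-t,2))
    if s: break
c=manip.camera("wrist"); save(c,"wrist9",(160,200,480,480),2.1)
c=manip.camera("top"); save(c,"top9",(190,170,430,350),3.3)
print(manip.get_time())
E
```

```text
[ 1.5356639   0.7317847  -6.43879041]
0.08 False [ 1.67493673 -2.80846603 -7.13967259] 0.55
0.16 False [ 1.3104814  -2.73047185 -6.6490643 ] 0.85
0.24 False [ 3.89250365 -3.38391116 -6.50079453] 1.15
0.31 False [ 1.68071946 -3.27383936 -6.27194537] 1.43
18.3833
```

View pics/wrist9.png

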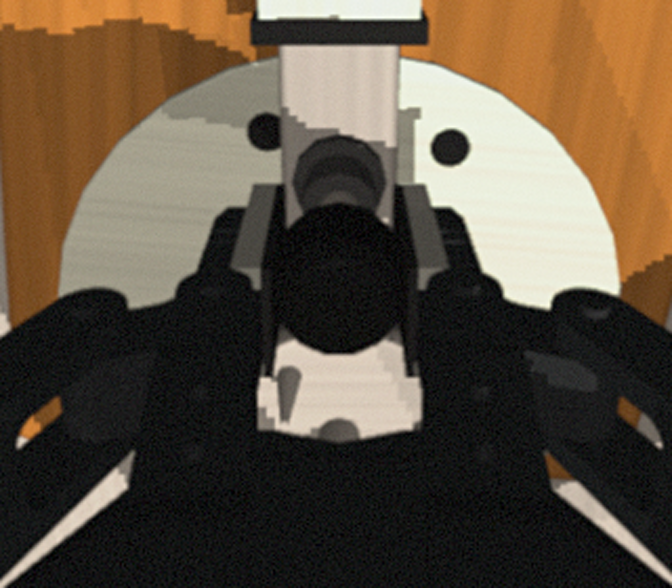

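```bash
python3 - <<'E'
from h import *
t=manip.get_time()
dy=-.0012
manip.set_gripper(0.36,20); print("w",manip.get_gripper_width()*85,manip.get_contact_force())
def ang():
    e=np.array(manip.get_ee_pos())-PIV; return YAW+.4-np.arctan2(e[1],e[0])
manip.move_straight(bp(.33,.075,dy,.100),rot=toolrot(.33,1),velocity=.05)
for sw in (.38,.42,.46,.50,.53):
    s=manip.move_straight(bp(sw,.075,dy,.100),rot=toolrot(sw,1),velocity=.015,stop_force=12)
    print(sw,s,round(ang(),3),manip.get_contact_force(),round(manip.get_time()-t,2))
    if s: break
c=manip.camera("wrist"); save(c,"wrist10",(160,200,480,480),2.1)
print(manip.get_time())
E
```

```text
w 31.099601007655025 [-0.20070369  0.07310457 -0.73046409]
0.38 False 0.395 [ 1.26583039 -0.91974085 -0.93558852] 0.91
0.42 False 0.442 [0.07452034 0.31174225 0.05309432] 1.26
0.46 False 0.474 [ 2.14514434  0.01269639 -0.81820881] 1.61
0.5 True 0.478 [ 4.98985894 -2.35940394 -2.29650075] 1.86
20.2917
```

View pics/wrist10.png

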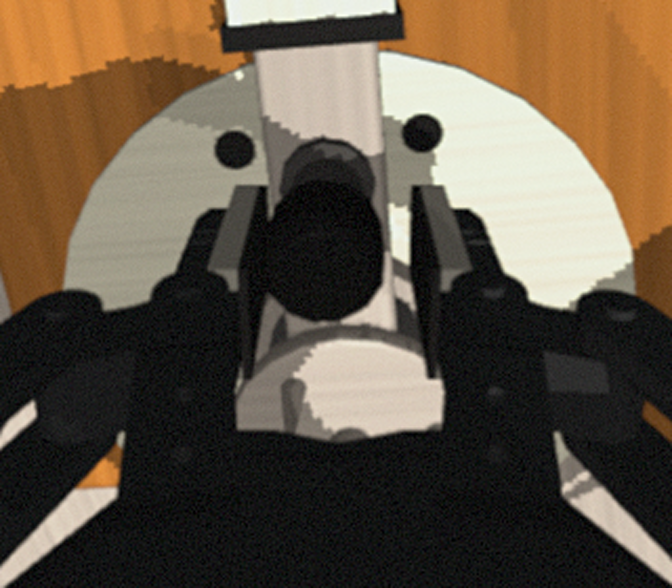

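```bash
python3 - <<'E'
from h import *
t=manip.get_time()
manip.move_straight(bp(.41,.075,0,.100),velocity=.1)
manip.set_gripper(1.0,60)
manip.move_straight(bp(.41,.075,0,.20),velocity=.25)
c=manip.camera("wrist"); save(c,"wrist11",(160,100,480,380),2.1,proj(c,[bp(.4,.075,0,.1235),bp(.4,.0875,0,.1235),bp(.4,.075,.0125,.1235),bp(.4,.075,-.0125,.1235)]+[bp(.4,x,y,.082) for x in (.11,.28) for y in (-.019,.019)]))
c=manip.camera("scene"); save(c,"scene11",(195,60,415,320),2.2)
print(manip.get_time()-t,manip.get_time())
E
```

```text
1.4750000000000014 21.7667
```

View pics/wrist11.png

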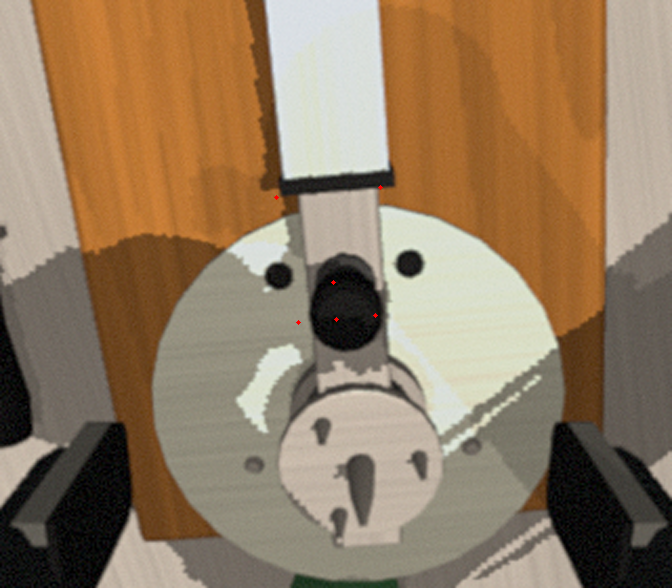

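View pics/scene11.png

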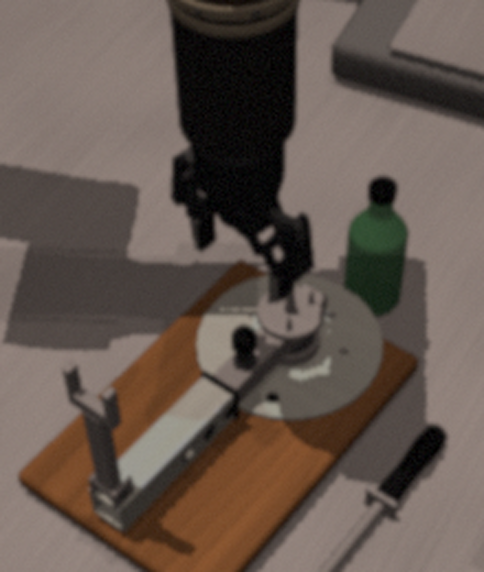

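```bash
python3 - <<'E'
from h import *
c=manip.camera("scene"); save(c,"scene12",(265,180,345,260),7)
def ring(z,sw=.4):
    return [bp(sw,.075+.0125*np.cos(a),.0125*np.sin(a),z) for a in np.linspace(0,6.28,16)]
save(c,"scene12b",(265,180,345,260),7,proj(c,ring(.1235)+ring(.0985)))
c=manip.camera("top"); save(c,"top12",(250,210,420,310),4.6,proj(c,[bp(.4,x,y,.082) for x in (.11,.28) for y in (-.019,.019)]+[bp(.4,.075,0,.1235),bp(.4,0,0,.1)]))
a=cv2.hconcat([cv2.imread("pics/scene12.png"),cv2.imread("pics/scene12b.png")]);cv2.imwrite("pics/s12.png",cv2.resize(a,(800,400)))
E
```

```text
(no output)
```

View pics/s12.png

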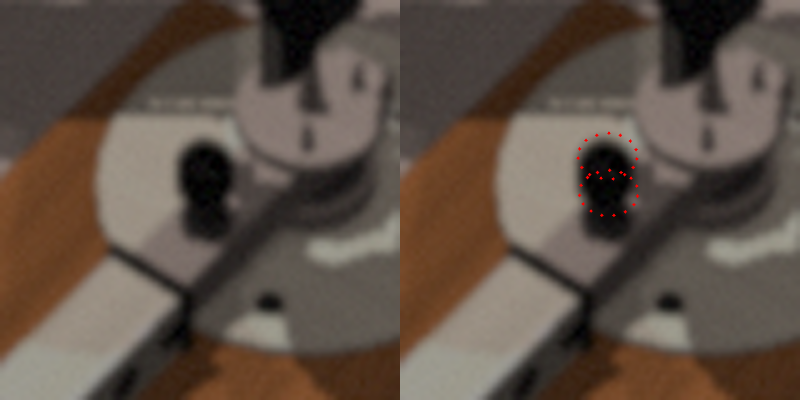

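View pics/top12.png

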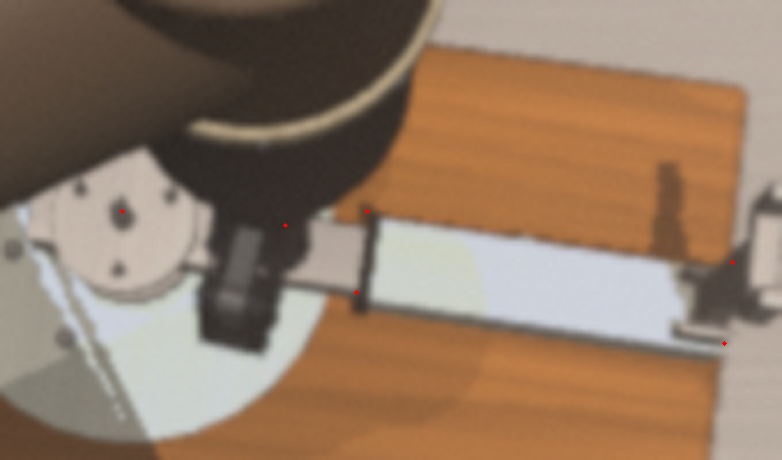

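The plunger is home: the knob sits at the seated height in the scene picture and the push stopped hard at about 0.41. Next I'll hover over the button with the camera on the pivot side and measure sideways.

```bash
cat >> h.py <<'E'
def tilt(sw,th):
    X,Y,Z=beam(sw); z=-Z*np.cos(th)+X*np.sin(th); y=Y; x=np.cross(y,z)
    return R.from_matrix(np.c_[x,y,z]).as_quat(), z
E
python3 - <<'E'
from h import *
t=manip.get_time()
sw=.405
qt,z=tilt(sw,.15)
P=bp(sw,.186,-.002,.063)+.023*z
ok=manip.solve_ik(P,qt); print(ok, manip.solve_ik(P+.034*beam(sw)[0],qt))
H=P-.13*z
print(manip.solve_ik(H,qt))
if ok is not None:
    manip.move_to(H,qt)
    c=manip.camera("wrist"); save(c,"wrist13",None,1.25,proj(c,[bp(.4,x,y,.082) for x in (.11,.186,.24,.28) for y in (-.019,.019)]+[bp(.4,.186,.025,.063)]))
    print([ (r["p"],r["extent"]) for r in manip.recognise("button_face",c)][:2])
print(manip.get_time()-t,manip.get_time())
E
```

```text
[ 0.3346113   0.31453506 -0.66309023  0.21510551 -0.6731568   2.49549596] [ 0.26930159  0.31136378 -0.67209987  0.22588226 -0.65950888  2.55081195]
[ 0.37469778  0.15477988 -0.49083649  0.15494726 -1.00461235  2.54075931]
[]
2.808299999999999 24.675
```

View pics/wrist13.png

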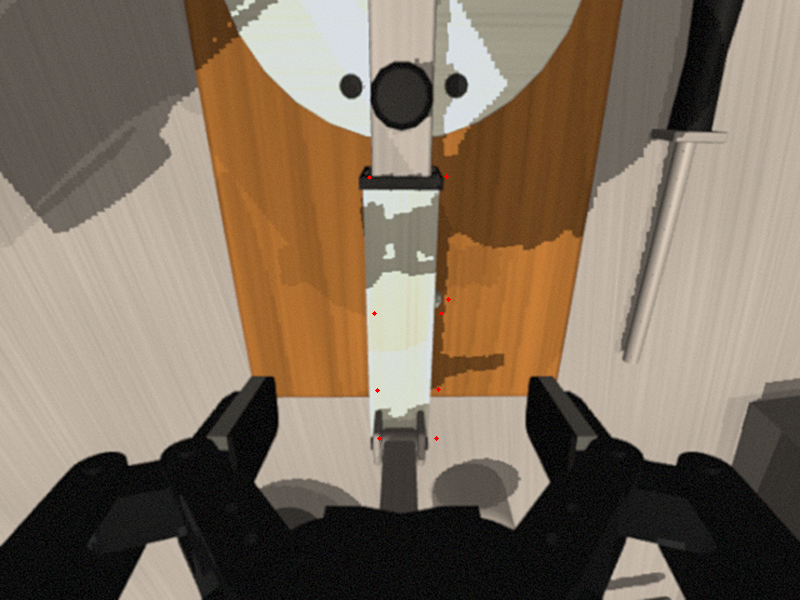

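The two outer holes lie symmetrically beside the knob, at (351,86) and (456,86), so the pin is in the middle hole. The sleeve is centred in the tool plane (u=401), and the button at (437,299) matches the model along the beam. I'll go down and squeeze.

```bash
python3 - <<'E'
from h import *
t=manip.get_time()
sw=.405
qt,z=tilt(sw,.15)
P=bp(sw,.186,-.002,.063)+.023*z
s=manip.move_straight(P,velocity=.15,stop_force=15); print(s,np.array(manip.get_ee_pos())-P,manip.get_contact_force())
if not s:
    manip.set_gripper(0,60); print(manip.get_gripper_width()*85,manip.get_contact_force())
    c=manip.camera("wrist"); save(c,"wrist14",None,1.25)
    c=manip.camera("scene"); save(c,"scene14",(195,60,415,320),2.2)
print(manip.get_time()-t,manip.get_time())
E
```

```text
False [0.00056378 0.0001793  0.00060421] [0.26749551 0.93293159 0.9577146 ]
37.02161381370881 [0.3700097  0.34645826 5.16401656]
1.616699999999998 26.2917
```

View pics/wrist14.png

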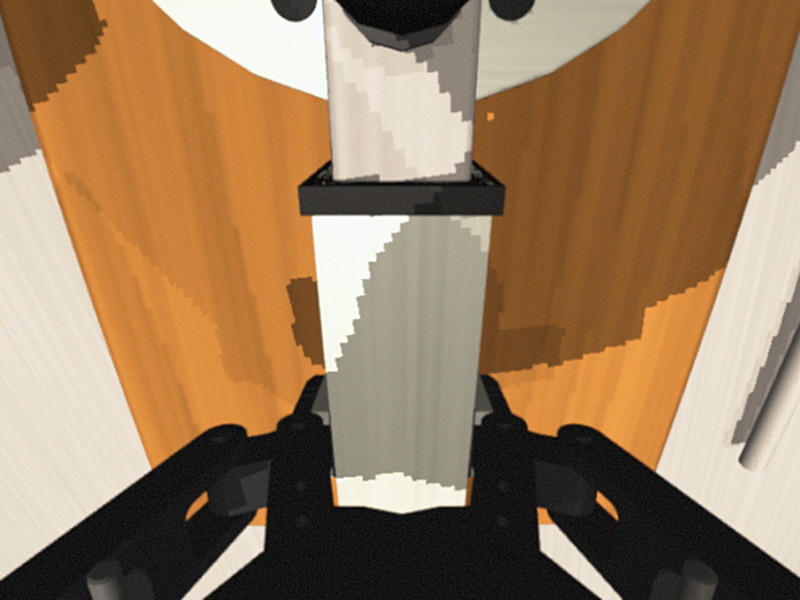

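View pics/scene14.png

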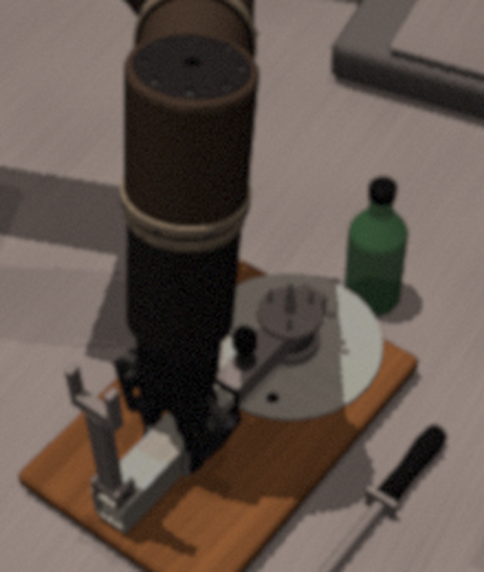

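Gripped width is 37.0 mm. The gauge read about 1 mm low on the knob, so the 38 mm sleeve is gripped with the button flush. Now I'll slide it out.

```bash
python3 - <<'E'
from h import *
t=manip.get_time()
d=beam(.408)[0]
p0=np.array(manip.get_ee_pos())
for L in (.028,.037):
    s=manip.move_straight(p0+L*d,velocity=.04,stop_force=25)
    e=np.array(manip.get_ee_pos())-p0; print(L,s,e@d,e,manip.get_contact_force(),manip.get_gripper_width()*85)
    if s: break
c=manip.camera("wrist"); save(c,"wrist15",None,1.25)
print(manip.get_time()-t,manip.get_time())
E
```

```text
0.028 False 0.028990496369757947 [-4.59911702e-03 -2.86284356e-02  6.57609815e-05] [-0.96217815 -6.86739869 -0.35506767] 37.048949634849485
0.037 True 0.03258392903316735 [-3.64610032e-03 -3.23927196e-02  2.85976220e-05] [-1.81579109  7.78005351  2.00458099] 37.24371003466831
1.125 27.4167
```

View pics/wrist15.png

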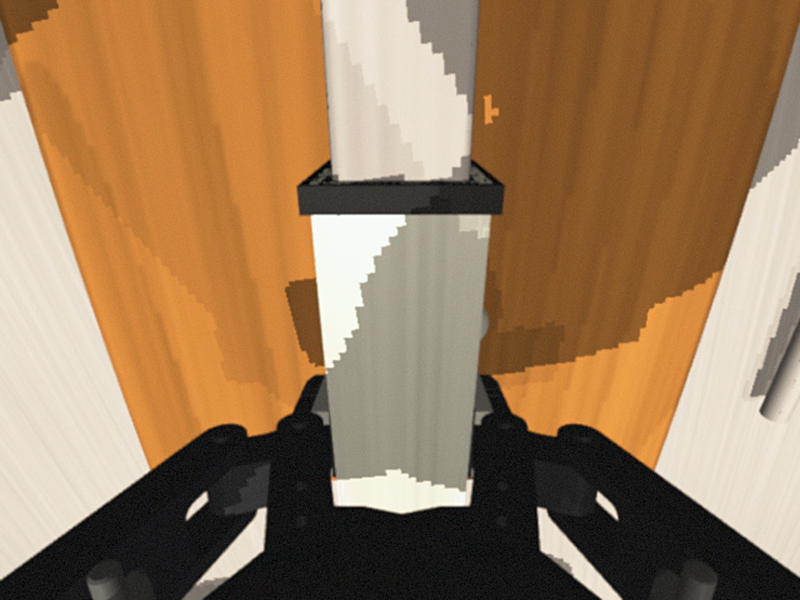

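The slide stopped hard at 32.6 mm. The button is out again at (485,322) and the collar has not moved in the pads. I'll release, back off and check everything.

```bash
python3 - <<'E'
from h import *
t=manip.get_time()
qt,z=tilt(.405,.15)
manip.set_gripper(1.0); print(manip.get_contact_force())
p=np.array(manip.get_ee_pos())
manip.move_straight(p-.13*z,velocity=.2)
c=manip.camera("wrist"); save(c,"wrist16",None,1.25,proj(c,[bp(.408,.028*0+.032+x,y,.082) for x in (.11,.28) for y in (-.021,.017)]+[bp(.408,.186,.023,.063)]))
X=beam(.408)[0]
p=np.array(manip.get_ee_pos())
manip.move_straight(p+[0,0,.12]-.08*X,velocity=.3)
manip.move_to([.36,.25,.40],manip.get_tool_rot())
for n,b,f in (("scene",(195,100,415,330),2.5),("top",(190,170,430,350),3.3)):
    c=manip.camera(n); save(c,n+"17",b,f); save(c,n+"17m",b,f,proj(c,[bp(.408,.312,y,.082) for y in (-.021,.017)]+[postpt(.408,1.57,.156,y,.032) for y in (-.027,.023)]+[bp(.408,.075,-.0015,.1235)]))
print(manip.get_time()-t,manip.get_time())
E
```

```text
[ 0.69820994 -0.43778003 -0.01827892]
3.3333000000000013 30.75
```

View pics/wrist16.png

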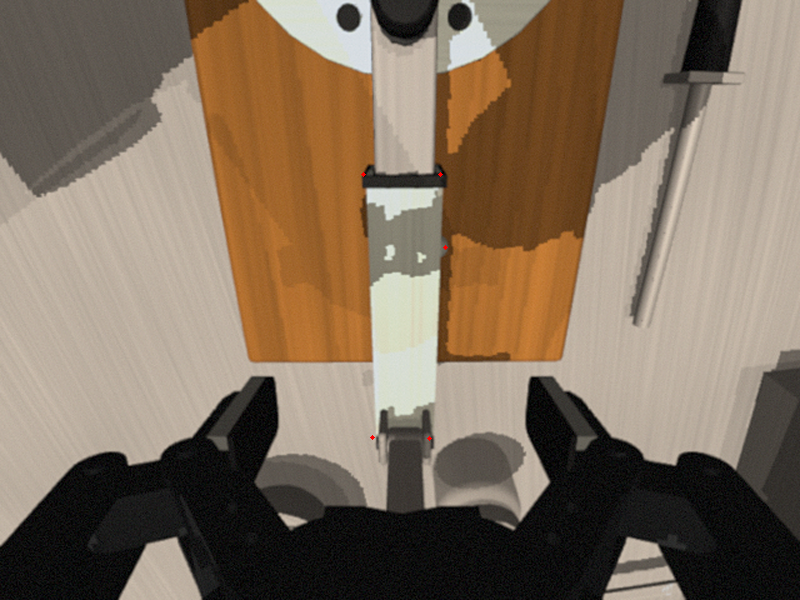

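View pics/scene17m.png

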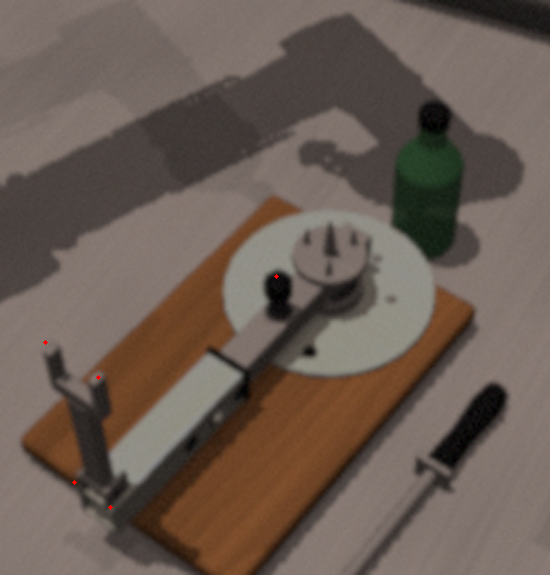

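View pics/top17m.png

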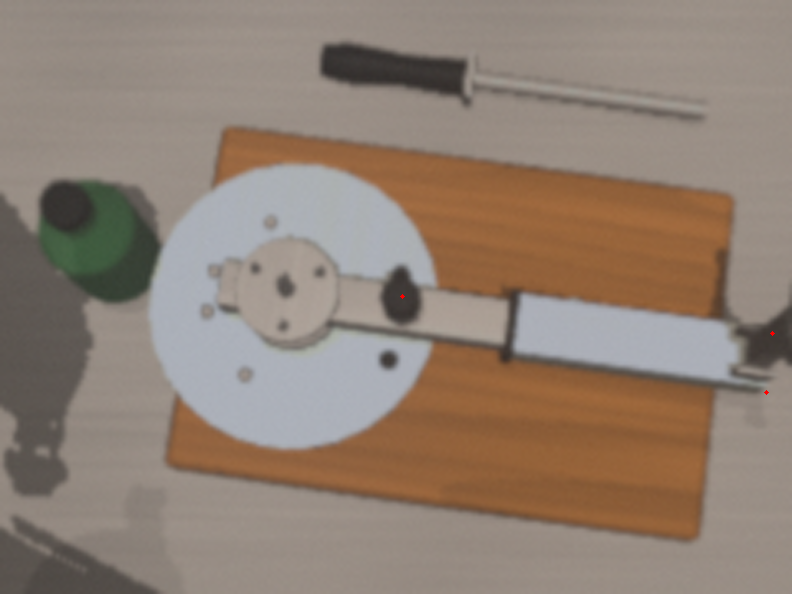

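```bash
python3 - <<'E'
from h import *
c=manip.camera("scene"); 
def pts(al,sl=.032): return proj(c,[postpt(.408,al,.156,y-.002,sl,n) for y in (-.025,.025) for n in(-.006,.006)]+[bp(.408,.28+sl,y-.002,z) for y in (-.019,.019) for z in (.082,.044)])
b=(200,225,265,315)
save(c,"a",b,6.5); save(c,"b",b,6.5,pts(1.57))
a=cv2.hconcat([cv2.imread("pics/a.png"),cv2.imread("pics/b.png")]);print(a.shape);cv2.imwrite("pics/s18.png",cv2.resize(a,(800,int(a.shape[0]*800/a.shape[1]))))
c=manip.camera("top"); b=(395,230,475,310); save(c,"top18",b,7,pts(1.57)); save(c,"top18_",b,7)
a=cv2.hconcat([cv2.imread("pics/top18_.png"),cv2.imread("pics/top18.png")]);cv2.imwrite("pics/t18.png",cv2.resize(a,(800,400)))
E
```

```text
(585, 844, 3)
```

View pics/s18.png

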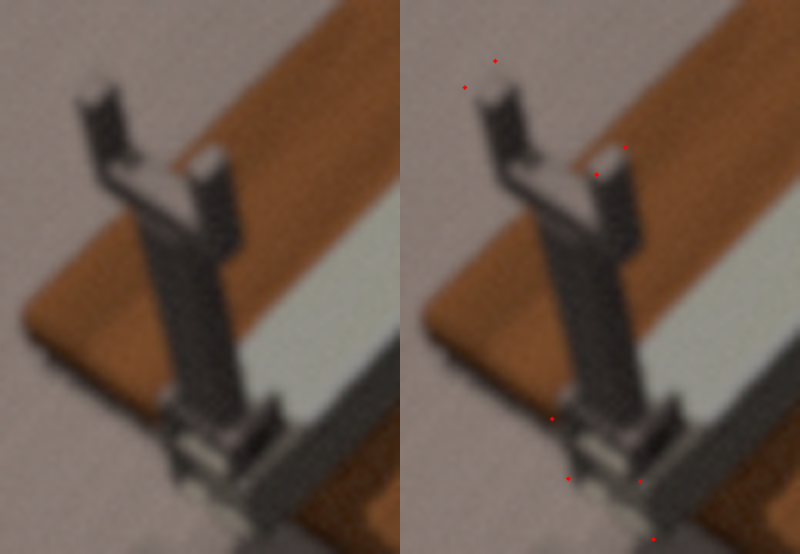

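View pics/t18.png

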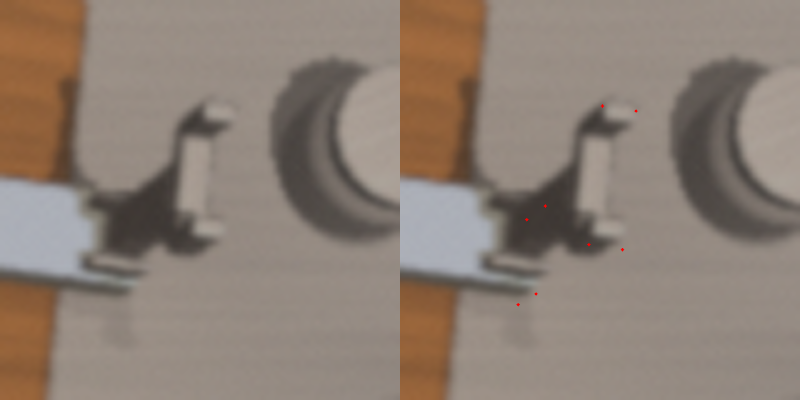

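```bash
python3 - <<'E'
from h import *
c=manip.camera("scene")
for t in ["oil_bottle","salt_jar","prep_bowl","honing_steel"]: print(t,[(r["p"],r["extent"]) for r in manip.recognise(t,c)][:1])
a=cv2.imread("pics/scene0.png").astype(int); d=np.abs(a-c["frame"][:,:,::-1].astype(int)).max(2)
for n,(x0,y0,x1,y1) in dict(jar=(200,343,243,394),bowl=(98,306,165,367),steel=(318,250,398,350),bottle=(353,140,383,208)).items(): print(n,(d[y0:y1,x0:x1]>50).mean())
print(manip.get_contact_force(),manip.get_qd())
manip.close_job(); print(manip.get_time())
E
```

```text
oil_bottle [(0.6, [351.0, 138.8, 380.3, 206.5])]
salt_jar [(0.97, [200.8, 341.7, 241.0, 395.1])]
prep_bowl [(0.87, [95.0, 305.4, 164.7, 367.8])]
honing_steel [(0.59, [319.0, 254.6, 395.7, 348.0])]
jar 0.0
bowl 0.0
steel 0.032875
bottle 0.09754901960784314
[-0.1225357  -1.19817738 -0.77592064] [ 0.00384872 -0.00150674  0.00256316 -0.0002214  -0.0003705   0.00047122]
the job is handed in; nothing more can be done
the job is handed in; nothing more can be done
```

The ham stand is set for a longer leg, done in the order asked, and the job is handed in at about 31 s of the 61 s allowed.

- **Hoof post:** I gripped the fork, swung it up and pushed it against its stop. A second push with closed fingers gave no further motion. The last wrist and top pictures put it within about 0.01–0.02 rad of upright.
- **Turn by one hole:** I pulled the knob up about 15 mm, swung the beam and let go over solid plate. I then nudged the beam until the plunger dropped and it stopped hard at about 0.41 rad. Afterwards the knob was at its seated height, with the two outer holes symmetric on either side.
- **Lengthen by one hole:** I squeezed the sleeve until the button was flush and slid it out. It stopped hard at 32.6 mm with the button out of the next hole, and the sleeve had not slipped in the grip.
- **Things around the stand:** The jar and bowl pictures are unchanged. The oil bottle and honing steel showed small pixel differences that I put down to the arm's shadow, and their detected outlines agree with the start to about 3 pixels.

**Disagreement in the checks:** the scene camera shows the stand offset from my model by about 3 pixels, equally at the post's tips and at the sleeve's end. I took that as calibration error, since the top and wrist pictures agreed. The last force reading was about 1.4 N with the arm clear of everything, which is the same size as the drift seen earlier.

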